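# Offer up the culture chamber's lid for screwing down

## Robot

A 6-joint arm with a two-finger parallel gripper is mounted at the origin on the work surface. World frame = base frame: x ahead of the robot, y to its left, z up, the work surface at z = 0. Lengths are in m, angles in rad, forces in N, time in s.
With the tool pointing down it reaches from about 0.35 to 0.95 m from the base axis. Payload 17.4 kg.
Tool frame: the origin (TCP) lies between the finger pads; the fingertips stand 19 mm ahead of it and the grasp point (between the pads) is the TCP (robot.finger_overhang is the distance from the TCP to the fingertips, in m); z points along the fingers, y is the line along which they close (so a half turn about z gives the same grasp; the last joint's range is limited). The gripper opens to 93 mm and grips with 3 to 60 N. Pads are 15 mm wide; open, the fingers measure 128 mm over their backs; the gripper's body (75 mm by 188 mm) begins 65 mm behind the grasp point.
Start: joints at [1.161, 0.116, 1.442, -0, 1.584, -0.038], TCP at [0.245, 0.629, 0.238] pointing down, gripper open.
Joint ranges: [-2.83, 2.83], [-0.83, 2.19], [0.07, 2.5], [-1.14, 4.28], [0.01, 3], [-2.97, 2.97]. Speed limits (rad/s): [1.89, 1.89, 2.22, 3.14, 3.14, 3.14].

## Interface

Orientations are given as a 3x3 rotation matrix whose columns are the frame's x, y, z axes.
In Python, from cell import robot, cams, order gives the robot as it stands.
- The arm moves only by the shell command python3 -m creep 'ROWS' [FORCE]. ROWS is JSON, a list of rows, each an object with "gripper": the finger opening in mm, from 0 to 93; "xyz": the shift along the tool's x, y, z in units of 40 mm (1.0 is 40 mm), a list of three; "rotation": the turn, a rotation vector about the tool's x, y, z in degrees, a list of three. In form: [{"gripper": gripper, "xyz": [dx, dy, dz], "rotation": [rx, ry, rz]}, ...]. A call has 1 to 20 rows; each row shifts and turns the commanded pose from where the row before left it, along the tool's axes as they then stand; what a row does not reach is not made up. A row lasts 1/10 s, in which the tool goes at most 50 mm and 8.59 degrees, less where a joint would pass 70% of its speed; a pose out of reach is approached as far as the arm can. A call is refused whole if a number of a shift passes 1 or a number of a turn 8.59, either way. A call with a gripper value outside its range is refused whole. The fingers move at their own pace and stop on an object; FORCE is the grip in N (left out, the last holds). Time passes only in rows, so rows that do not move let the fingers close. It gives the time, the measured TCP pose, the force, the opening and the grip force at its end, in the units of the state.
- robot.sense(): the state, without advancing time (a new reading comes with each control period).
- cams.grab_frame(name): name is "scene" or "top"; returns (picture, depth): 480x640x3 uint8, red, green, blue; 480x640 float32, m along the optical axis (not along the pixel's ray), 0 where there is no reading.
- cams.calibration(name): a dict with "camera_matrix" (3x3 intrinsics, pixels), "k1" (the pictures are not rectified: a ray, as slopes to the right and down, at radius r is drawn at 1 + k1 r^2 times it, then the intrinsics apply), "R" (3x3) and "t" (3): a world point X has camera coordinates R X + t. Camera axes: x right, y down, z forward; pixel columns grow to the right and rows downward; lengths in m; the calibration is good to about 2 mm. A picture is of the moment at which its call begins. calibration takes no time and is no camera call.
- order.close_job(): hands the job in; it is judged then, once.
The state is a dict: "time_s": time; "qpos": joint angles; "qd": joint speeds; "tau": joint torques, N m; "tcp_pos": TCP position; "tool_rot": TCP orientation; "wrist_force": force on the tool from outside, world axes, zero at the start; "ft_torque": the same for the moment, N m; "gripper_width": opening from 0.0 (shut) to 1.0 (fully open); "gripper_force": force on a finger pad.
Only numpy, scipy, OpenCV 4.12 (cv2) and the standard library are available. Lean on these libraries where they do the work, as an engineer would, in place of code of your own. Each camera call takes 0.05 s, during which the arm holds its last target. There are 200 camera calls.

## Task

Set the vent valve on the culture chamber half open (lever at 45 degrees, on the middle mark), so that air can escape while the chamber is being closed. Then pick up the lid plate by its handle and hold it level over the chamber, about 15 mm clear of the flange and without knocking against it, with its four holes lined up over the four threaded holes so that your partner can start the screws. Finish still holding it there, with nothing but the gripper carrying it, and leave the dish, dropper bottle and screw tray where they are.

Things in the scene. Friction and masses are not known exactly. Their poses are not given: they have to be found in the camera images.
- chamber: Gas-tight culture chamber, heavy, fixed to the bench: a cream box 60 mm high with an aluminium top flange 160 x 120 mm (long side along its x), a 92 x 86 mm opening with a glass dish inside, and a brass vent valve sticking out 185 mm from its middle on its -y side. Origin: middle of the underside; z up.
- flange (a point): Middle of the flange's flat top face, 60 mm above the bench; axes parallel to the chamber's (x along the 160 mm side, z up).
- valve_axis (a point): Point on the vertical axis about which the valve lever turns, at the lever's mid height (66 mm above the bench), 130 mm from the middle of the chamber on its -y side. Fixed to the chamber; axes parallel to the chamber's.
- valve_grip (a point): Middle of the red sleeve of the valve lever, 64 mm from valve_axis: a sleeve 60 mm long (along its x), 12 mm wide, 10 mm high, lying level 66 mm above the bench; free space to the bench below its outer half. Its x axis points from it to the valve axis; it turns with the lever.
- valve (a joint): Angle of the vent valve's lever, rad: 0 shut (crosswise to the valve's pipe, pointing along the chamber's -x), 1.571 open (in line with the pipe, pointing along the chamber's -y). Grows counter-clockwise seen from above. A white quadrant under it is marked every 15 degrees, long marks at shut, half and open. Stiff (0.12 N m), stays where it is left.
- lid_grip (a point): Middle of the lid's grip bar. Lid: loose aluminium plate 160 x 120 x 6 mm, 0.36 kg, flat on the bench; black bow handle over its middle: bar 92 mm long (along the lid's x, its long side), 12 wide, 12 high, 68 mm clear between its posts. Point: on the bar's centre line, 40 mm above the plate's underside and the middle of the plate. x along the bar, z up. Balances here; fits either way round.
- lid_hole0 (a point): Centre of one of the lid's four 16 mm through-holes, at the underside of the plate (40 mm below lid_grip); (+65, +45) mm from the lid's middle in the lid's x, y.
- lid_hole1 (a point): Centre of one of the lid's four 16 mm through-holes, at the underside of the plate (40 mm below lid_grip); (-65, +45) mm from the lid's middle in the lid's x, y.
- lid_hole2 (a point): Centre of one of the lid's four 16 mm through-holes, at the underside of the plate (40 mm below lid_grip); (-65, -45) mm from the lid's middle in the lid's x, y.
- lid_hole3 (a point): Centre of one of the lid's four 16 mm through-holes, at the underside of the plate (40 mm below lid_grip); (+65, -45) mm from the lid's middle in the lid's x, y.
- tapped_hole0 (a point): Centre of one of the flange's four threaded holes (8 mm), at the flange's top face; (+65, +45) mm from its middle in the chamber's x, y.
- tapped_hole1 (a point): Centre of one of the flange's four threaded holes (8 mm), at the flange's top face; (-65, +45) mm from its middle in the chamber's x, y.
- tapped_hole2 (a point): Centre of one of the flange's four threaded holes (8 mm), at the flange's top face; (-65, -45) mm from its middle in the chamber's x, y.
- tapped_hole3 (a point): Centre of one of the flange's four threaded holes (8 mm), at the flange's top face; (+65, -45) mm from its middle in the chamber's x, y.
- dish: Petri dish with lid, 94 mm across, 15 mm high, on the bench; loose bystander. Origin: middle of the underside.
- dropper: Orange dropper bottle with lilac cap, 28 mm across, 66 mm high; loose bystander. Origin: middle of the underside.
- screw_tray: Shallow blue tray 110 x 150 x 18 mm with the four brass thumbscrews; loose bystander. Origin: middle of the underside.
Mind the look-alikes: they are no part of the job. What is meant by the part that bears lid_grip is not purple, and is the larger of those in its own colour.

How it is judged:
By the outcome, as a careful person would: the job done as asked, in the order asked, and still so for the second after the job is handed in, while the arm keeps its last pose, push and grip.
It also fails if it takes over 53 s, if anything falls off the work surface, if the arm or the gripper's body presses on something with over 40 N, if the wrist force passes 120 N, or if a joint passes its speed limit or range.

## Working session

There is one attempt and no reset: what is moved stays moved. The work goes in short steps, Python scripts to look and compute and a shell command to move; the robot and the scene stay as the last step left them, time stands still between calls to the robot, and variables do not carry over. Pictures are saved under pics/ and viewed, at most 10 in all, crops included, and the job is handed in when it is done.

```bash
mkdir -p pics; ls
python3 - <<'E'
from cell import robot,cams,order
import cv2,numpy as np
for n in("scene","top"):
    p,d=cams.grab_frame(n); cv2.imwrite(f"pics/{n}0.png",p[:,:,::-1]); np.save(f"pics/{n}0.npy",d)
    c=cams.calibration(n); print(n,c, (-np.array(c["R"]).T@np.array(c["t"])))
print(robot.sense())
E
```

```text
pics
scene {'camera_matrix': array([[478.90903893,   0.        , 313.63033771],
       [  0.        , 478.90903893, 243.27097992],
       [  0.        ,   0.        ,   1.        ]]), 'k1': 0.00026738137383685304, 'R': array([[ 0.43827839,  0.89882996,  0.00409365],
       [ 0.58030999, -0.27948104, -0.76493834],
       [-0.6864054 ,  0.33763153, -0.64409051]]), 't': array([-0.1910044 , -0.2722759 ,  1.51299847])} [ 1.28024784 -0.41525146  0.76701558]
top {'camera_matrix': array([[619.65969956,   0.        , 307.51949754],
       [  0.        , 619.65969956, 232.39512606],
       [  0.        ,   0.        ,   1.        ]]), 'k1': -0.18036266405273937, 'R': array([[-0.01303507, -0.99977822,  0.01654078],
       [-0.99637981,  0.01159742, -0.08421864],
       [ 0.08400813, -0.01757869, -0.99631   ]]), 't': array([-0.04727504,  0.54004995,  1.54075631])} [ 0.40804257 -0.02644326  1.58133516]
{'time_s': 0.1, 'qpos': array([ 1.16119174e+00,  1.16464974e-01,  1.44216163e+00,  3.93245379e-05,
        1.58399649e+00, -3.77869951e-02]), 'qd': array([-0.00108307, -0.00087221, -0.00085561,  0.00127943,  0.00028471,
       -0.00041326]), 'tau': array([ 1.79534669e-03, -7.22892737e+01, -6.23861647e+01,  7.81609328e-02,
        2.29184265e-02, -5.45183627e-05]), 'tcp_pos': array([0.24516505, 0.62874535, 0.23698368]), 'tool_rot': array([[-9.31668699e-01,  3.63308733e-01, -4.46437779e-04],
       [ 3.63308998e-01,  9.31668239e-01, -9.29541019e-04],
       [ 7.82215298e-05, -1.02821913e-03, -9.99999468e-01]]), 'wrist_force': array([-0.06299308, -0.91818302, -0.27575764]), 'ft_torque': array([-0.03066974, -0.00592756, -0.02778917]), 'gripper_force': 0.0, 'gripper_width': 1.0021488947561004}
```

View pics/top0.png

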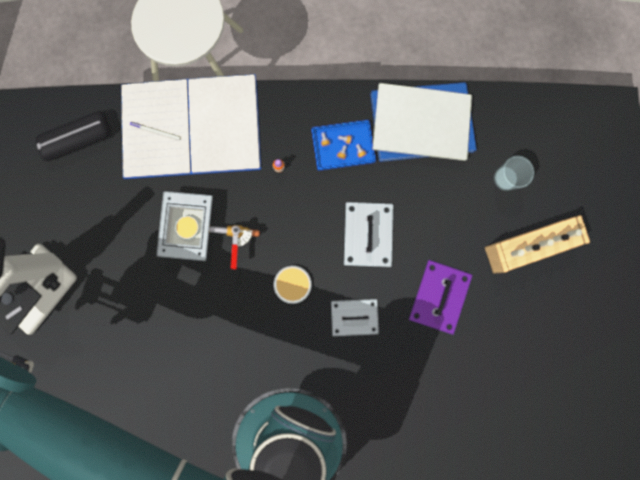

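View pics/scene0.png

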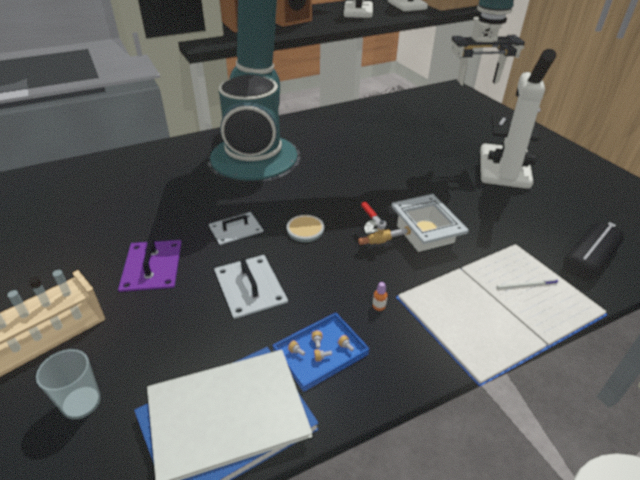

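```bash
cat > h.py <<'E'
import numpy as np,cv2
from cell import cams,robot
def cast(n,px,z):
    c=cams.calibration(n);K=np.array(c["camera_matrix"]);R=np.array(c["R"]);t=np.array(c["t"])
    u=cv2.undistortPoints(np.array(px,float).reshape(-1,1,2),K,np.array([c["k1"],0,0,0,0.])).reshape(-1,2)
    d=np.c_[u,np.ones(len(u))]@R; o=-R.T@t
    return o+d*((z-o[2])/d[:,2])[:,None]
def proj(n,P):
    c=cams.calibration(n);K=np.array(c["camera_matrix"]);R=np.array(c["R"]);t=np.array(c["t"])
    return cv2.projectPoints(np.array(P,float).reshape(-1,1,3),cv2.Rodrigues(R)[0],t,K,np.array([c["k1"],0,0,0,0.]))[0].reshape(-1,2)
def grab(n,f):
    p,d=cams.grab_frame(n);p=p[:,:,::-1].copy();cv2.imwrite("pics/"+f,p);return p,d
E
python3 - <<'E'
from h import *
im=cv2.imread("pics/top0.png");hsv=cv2.cvtColor(im,cv2.COLOR_BGR2HSV)
def rect(x0,y0,x1,y1,z,name,lo=130):
    m=np.zeros(im.shape[:2],np.uint8);m[y0:y1,x0:x1]=((hsv[y0:y1,x0:x1,2]>lo)&(hsv[y0:y1,x0:x1,1]<70))*255
    cs=cv2.findContours(m,cv2.RETR_EXTERNAL,cv2.CHAIN_APPROX_NONE)[0];c=max(cs,key=cv2.contourArea)
    w=cast("top",c.reshape(-1,2),z)[:,:2]
    r=cv2.minAreaRect((w*1000).astype(np.float32));print(name,r,cast("top",[cv2.minAreaRect(c)[0]],z))
rect(335,195,402,272,.006,"lid")
rect(325,292,385,345,.006,"small",90)
rect(150,185,216,266,.06,"flange",100)
m=((hsv[...,1]>180)&((hsv[...,0]<6)|(hsv[...,0]>174))&(hsv[...,2]>100)).astype(np.uint8)
m[:230]=0;m[275:]=0;m[:,:225]=0;m[:,255:]=0
ys,xs=np.nonzero(m);w=cast("top",np.c_[xs,ys],.071)[:,:2];r=cv2.minAreaRect((w*1000).astype(np.float32));print("lever",r,len(xs))
print(cv2.fitLine((w*1000).astype(np.float32),2,0,.01,.01).ravel(),w.min(0),w.max(0))
a=cv2.resize(im[190:275,150:270],None,fx=6,fy=6,interpolation=cv2.INTER_CUBIC)[:590];b=cv2.resize(im[190:350,325:480],None,fx=5,fy=5,interpolation=cv2.INTER_CUBIC)[:600,:]
cv2.imwrite("pics/c1.png",a);cv2.imwrite("pics/c2.png",cv2.resize(im[190:345,325:480],None,fx=3.8,fy=3.8,interpolation=cv2.INTER_CUBIC))
E
```

```text
lid ((534.7572021484375, -209.52423095703125), (123.31653594970703, 163.357421875), 87.35393524169922) [[ 0.53445816 -0.20945113  0.006     ]]
small ((324.77508544921875, -170.49185180664062), (91.51599884033203, 118.70890045166016), 1.353532314300537) [[ 0.32471044 -0.17043808  0.006     ]]
flange ((557.3182373046875, 244.8017578125), (142.28013610839844, 163.73849487304688), 84.09980010986328) [[0.55677675 0.24455654 0.06      ]]
lever ((478.4916687011719, 129.54910278320312), (14.677921295166016, 56.218109130859375), 89.68352508544922) 130
[ 9.9861169e-01 -5.2675635e-02  4.7702438e+02  1.2810216e+02] [0.45034251 0.12209846] [0.50660056 0.1370159 ]
```

View pics/c1.png

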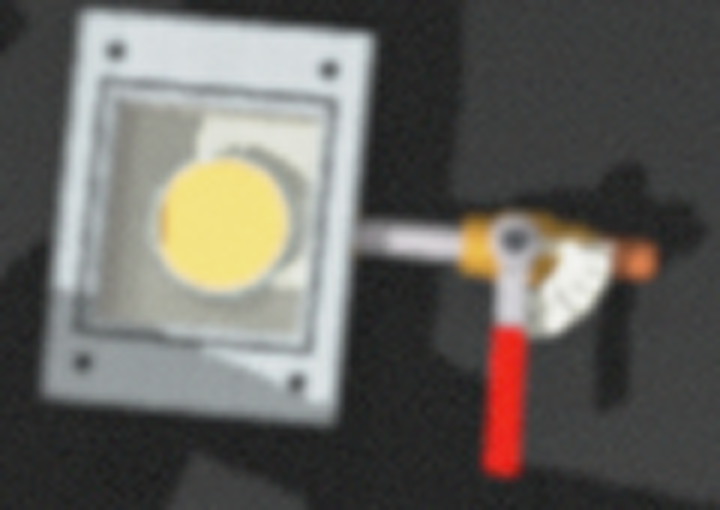

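View pics/c2.png

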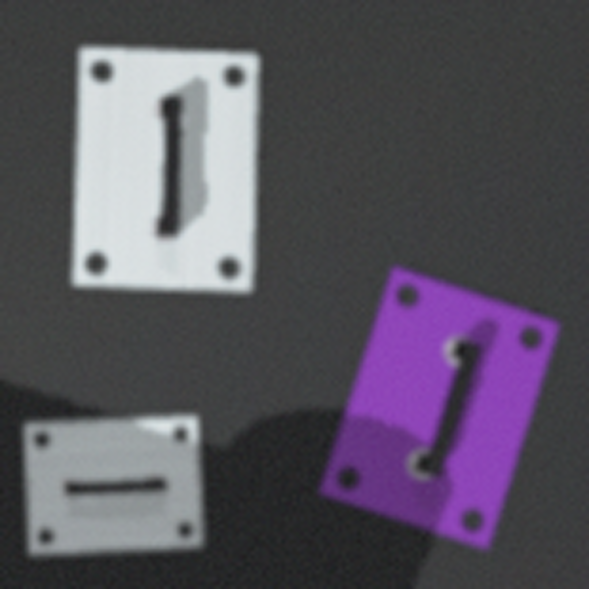

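Candidates for the lid: the larger silver plate at top px (369,234), the small silver plate at (355,317) and the purple plate at (441,297). The silver one at (369,234) fits because it is not purple, is the larger of its colour, and measures about 160x120. In the crop, the valve lever (red, 234,255) is at shut, and the flange holes sit near (169,198), (205,201), (164,250) and (199,253).

```bash
cat >> h.py <<'E'
def dark(im,pts,r=4):
    g=im.astype(float).mean(2);o=[]
    for x,y in pts:
        x0,y0=int(round(x)),int(round(y));w=g[y0-r:y0+r+1,x0-r:x0+r+1]
        wt=np.clip(np.median(w)-8-w,0,None);Y,X=np.mgrid[y0-r:y0+r+1,x0-r:x0+r+1]
        o.append([(wt*X).sum()/wt.sum(),(wt*Y).sum()/wt.sum()])
    return np.array(o)
def fit(w,loc):  # 2d rigid fit: w = R loc + t
    w=w[:,:2];a=loc-loc.mean(0);b=w-w.mean(0)
    th=np.arctan2((a[:,0]*b[:,1]-a[:,1]*b[:,0]).sum(),(a*b).sum())
    c,s=np.cos(th),np.sin(th);R=np.array([[c,-s],[s,c]]);t=w.mean(0)-R@loc.mean(0)
    return t,th,np.abs(loc@R.T+t-w).max()
L=np.array([[65,45],[65,-45],[-65,45],[-65,-45]])/1000.
E
python3 - <<'E'
from h import *
im=cv2.imread("pics/top0.png")
fl=dark(im,[(169.2,198.2),(204.8,201.3),(163.6,250.2),(199.3,253.5)])
ld=dark(im,[(351.6,208.5),(386.5,209.9),(350,259.2),(385,260.3)])
for n,p,z in(("flange",fl,.06),("lid",ld,.006)):
    t,th,e=fit(cast("top",p,z),L);print(n,p.round(1).tolist(),t.round(4),np.degrees(th).round(2),e)
    if n=="flange":
        c,s=np.cos(th),np.sin(th);R=np.array([[c,-s],[s,c]])
        print("valve axis",t+R@[0,-.13],"end",t+R@[0,-.13]+R@np.array([-.064,0]),"target grip",t+R@[-.04525,-.17525])
        W=np.c_[L@R.T+t,np.full(4,.06)]
    else:
        c,s=np.cos(th),np.sin(th);R=np.array([[c,-s],[s,c]]);W=np.c_[L@R.T+t,np.full(4,.006)]
    q=proj("scene",W);s_=cv2.imread("pics/scene0.png");d=dark(s_,q);print("scene res px",(d-q).round(1).tolist(), fit(cast("scene",d,W[0,2]),L))
lid=cv2.imread("pics/scene0.png")
E
```

```text
flange [[168.7, 198.4], [204.2, 201.5], [163.7, 249.5], [198.4, 255.3]] [0.5556 0.2532] -6.41 0.0031541405228064923
valve axis [0.54105047 0.12406317] end [0.47745109 0.13121297] target grip [0.49102859 0.08415156]
scene res px [[0.3, -0.7], [-0.6, 0.6], [-0.7, -3.2], [-1.0, -3.0]] (array([0.54924526, 0.25622546]), np.float64(-0.12815966507053014), np.float64(0.008468931290839365))
lid [[351.3, 208.3], [386.2, 209.6], [349.8, 258.9], [384.9, 260.1]] [ 0.5346 -0.2093] -2.77 0.0002062639526686505
scene res px [[0.5, -0.4], [0.7, -0.4], [0.4, -0.4], [0.5, -0.4]] (array([ 0.53395388, -0.20775136]), np.float64(-0.04691741082974465), np.float64(0.00021804572281713952))
```

Run:
```python
from h import *
im=cv2.imread("pics/top0.png").astype(float).mean(2)
for nm,pts in(("top",[(169.2,198.2),(204.8,201.3),(163.6,250.2),(199.3,253.5)]),("scene",None)):
    im=cv2.imread(f"pics/{nm}0.png").astype(float).mean(2)
    if pts is None: pts=proj("scene",W)
    o=[]
    for x,y in pts:
        x0,y0=int(round(x)),int(round(y));r=2
        w=cv2.GaussianBlur(im,(3,3),0)[y0-r-2:y0+r+3,x0-r-2:x0+r+3]
        i,j=np.unravel_index(w[1:-1,1:-1].argmin(),(7,7));
        x1,y1=x0-3+j-2+2,y0-3+i-2+2
        v=im[y1-2:y1+3,x1-2:x1+3];wt=np.clip(v.min()+.5*(np.percentile(v,75)-v.min())-v,0,None)
        Y,X=np.mgrid[y1-2:y1+3,x1-2:x1+3];o.append([(wt*X).sum()/wt.sum(),(wt*Y).sum()/wt.sum()])
    o=np.array(o);t,th,e=fit(cast(nm,o,.06),L);print(nm,o.round(1).tolist(),t.round(4),np.degrees(th).round(2),e.round(4))
    c,s=np.cos(th),np.sin(th);R=np.array([[c,-s],[s,c]]);W=np.c_[L@R.T+t,np.full(4,.06)]
    print("axis",t+R@[0,-.13],"grip",t+R@[-.064,-.13],"end",t+R@[-.04525,-.17525])
```

```text
top [[168.8, 198.1], [204.4, 201.2], [163.4, 249.9], [198.8, 253.6]] [0.5568 0.2529] -5.97 0.0006
axis [0.54323209 0.12363877] grip [0.47957971 0.13030012] end [0.49351809 0.08334432]
scene [[458.7, 227.4], [425.8, 235.5], [430.9, 199.5], [399.5, 203.7]] [0.5553 0.2557] -7.0 0.0042
axis [0.53940932 0.12670377] grip [0.47588684 0.1345072 ] end [0.48897967 0.08730865]
```

```bash
python3 -m creep '[{"gripper":45,"xyz":[-0.3,-0.78,0],"rotation":[0,0,0]},{"gripper":45,"xyz":[-0.3,-0.78,0],"rotation":[0,0,0]},{"gripper":45,"xyz":[-0.3,-0.78,0],"rotation":[0,0,0]},{"gripper":45,"xyz":[-0.3,-0.78,0],"rotation":[0,0,0]},{"gripper":45,"xyz":[-0.3,-0.78,0],"rotation":[0,0,0]},{"gripper":45,"xyz":[-0.3,-0.78,0],"rotation":[0,0,0]},{"gripper":45,"xyz":[-0.3,-0.78,0],"rotation":[0,0,0]},{"gripper":45,"xyz":[-0.3,-0.78,0],"rotation":[0,0,0]},{"gripper":45,"xyz":[-0.72,-0.34,0],"rotation":[0,0,0]},{"gripper":45,"xyz":[-0.72,-0.34,0],"rotation":[0,0,0]},{"gripper":45,"xyz":[-0.72,-0.34,0],"rotation":[0,0,0]},{"gripper":45,"xyz":[-0.72,-0.34,0],"rotation":[0,0,0]},{"gripper":45,"xyz":[-0.72,-0.34,0],"rotation":[0,0,0]},{"gripper":45,"xyz":[-0.72,-0.34,0],"rotation":[0,0,0]},{"gripper":45,"xyz":[-0.72,-0.34,0],"rotation":[0,0,0]},{"gripper":45,"xyz":[-0.72,-0.34,0],"rotation":[0,0,0]},{"gripper":45,"xyz":[0,0,0],"rotation":[0,0,-7.6]},{"gripper":45,"xyz":[0,0,0],"rotation":[0,0,-7.6]},{"gripper":45,"xyz":[0,0,0],"rotation":[0,0,0]},{"gripper":45,"xyz":[0,0,0],"rotation":[0,0,0]}]'
cat >> h.py <<'E'
def go(p,yang):
    "shift to world p in tool units of 40 mm, and turn about tool z to bring y axis to yang deg"
    s=robot.sense();R=np.array(s["tool_rot"]);P=np.array(s["tcp_pos"])
    a=np.degrees(np.arctan2(R[1,1],R[0,1]))
    print("t",s["time_s"],"at",P.round(4),"yang",a.round(2),"tilt",R[:2,2].round(4),"F",np.round(s["wrist_force"],1),"w",round(s["gripper_width"]*93,1),"gf",s["gripper_force"],"q",np.round(s["qpos"],2))
    print(" shift",(R.T@(np.array(p)-P)/.04).round(3),"rz",round(-(yang-a),2))
E
python3 -c "
from h import *
go([.4636,.132,.07],84)"
```

```text
time_s: 2.1
tcp_pos: [0.419, 0.1764, 0.2375]
tool_rot: [[-0.994, 0.11, -0.0], [0.11, 0.994, -0.0], [0.0, -0.0, -1.0]]
wrist_force: [0.1, -0.1, -0.1]
gripper_width: 0.485
gripper_force: 0.0
t 2.1 at [0.419  0.1764 0.2375] yang 83.68 tilt [-0.0002 -0.    ] F [ 0.1 -0.1 -0.1] w 45.1 gf 0.0 q [ 0.34 -0.38  1.89  0.    1.63 -1.12]
 shift [-1.23  -0.981  4.188] rz -0.32
```

```bash
python3 -m creep '[{"gripper":45,"xyz":[-0.62,-0.49,0],"rotation":[0,0,0]},{"gripper":45,"xyz":[-0.61,-0.49,0],"rotation":[0,0,0]},{"gripper":45,"xyz":[0,0,0.8],"rotation":[0,0,0]},{"gripper":45,"xyz":[0,0,0.8],"rotation":[0,0,0]},{"gripper":45,"xyz":[0,0,0.8],"rotation":[0,0,0]},{"gripper":45,"xyz":[0,0,0.7],"rotation":[0,0,0]},{"gripper":45,"xyz":[0,0,0.5],"rotation":[0,0,0]},{"gripper":45,"xyz":[0,0,0.4],"rotation":[0,0,0]},{"gripper":45,"xyz":[0,0,0.19],"rotation":[0,0,0]},{"gripper":45,"xyz":[0,0,0],"rotation":[0,0,0]},{"gripper":45,"xyz":[0,0,0],"rotation":[0,0,0]}]'
python3 - <<'E'
from h import *
go([.4636,.132,.07],84)
p,d=grab("scene","s1.png");q,d=grab("top","t1.png")
cv2.imwrite("pics/c3.png",np.vstack([cv2.resize(p[150:270,330:480],None,fx=2.5,fy=2.5),cv2.resize(q[190:310,170:320],None,fx=2.5,fy=2.5)])[:600])
E
```

```text
time_s: 3.2
tcp_pos: [0.4643, 0.1323, 0.0709]
tool_rot: [[-0.994, 0.107, 0.001], [0.107, 0.994, 0.0], [-0.001, 0.0, -1.0]]
wrist_force: [0.5, 0.9, -0.2]
gripper_width: 0.484
gripper_force: 0.0
t 3.2 at [0.4643 0.1323 0.0709] yang 83.87 tilt [0.0009 0.0002] F [ 0.5  0.9 -0.2] w 45.0 gf 0.0 q [ 0.22 -0.22  2.04  0.    1.32 -1.24]
 shift [ 0.016 -0.01   0.023] rz -0.13
```

View pics/c3.png

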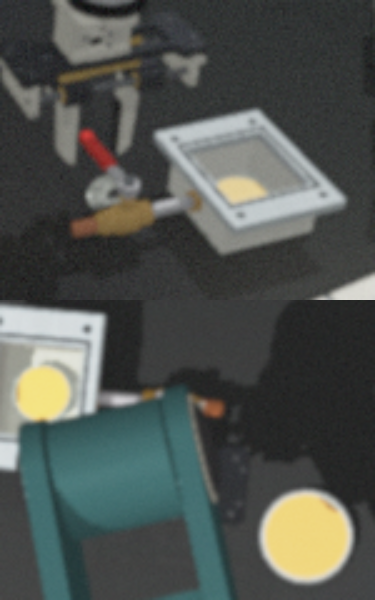

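Scene crop: the open fingers straddle the red lever, clear of the chamber. I'll grip it and turn it through the arc.

```bash
python3 -m creep '[{"gripper":0,"xyz":[0,0,0],"rotation":[0,0,0]},{"gripper":0,"xyz":[0,0,0],"rotation":[0,0,0]},{"gripper":0,"xyz":[0,0,0],"rotation":[0,0,0]},{"gripper":0,"xyz":[0,0,0],"rotation":[0,0,0]},{"gripper":0,"xyz":[0,0,0],"rotation":[0,0,0]},{"gripper":0,"xyz":[0,0,0],"rotation":[0,0,0]},{"gripper":0,"xyz":[0,0,0],"rotation":[0,0,0]}]' 20
python3 -m creep '[{"gripper":0,"xyz":[-0.002,-0.087,0],"rotation":[0,0,-2.5]},{"gripper":0,"xyz":[-0.002,-0.087,0],"rotation":[0,0,-2.5]},{"gripper":0,"xyz":[-0.002,-0.087,0],"rotation":[0,0,-2.5]},{"gripper":0,"xyz":[-0.002,-0.087,0],"rotation":[0,0,-2.5]},{"gripper":0,"xyz":[-0.002,-0.087,0],"rotation":[0,0,-2.5]},{"gripper":0,"xyz":[-0.002,-0.087,0],"rotation":[0,0,-2.5]},{"gripper":0,"xyz":[0,0,0],"rotation":[0,0,0]},{"gripper":0,"xyz":[0,0,0],"rotation":[0,0,0]}]'
python3 -c "
from h import *
go([.4636,.132,.07],99)"
```

```text
time_s: 4.0
tcp_pos: [0.4638, 0.1321, 0.07]
tool_rot: [[-0.994, 0.106, -0.0], [0.106, 0.994, -0.0], [0.0, -0.0, -1.0]]
wrist_force: [-3.9, -2.5, 0.9]
gripper_width: 0.128
gripper_force: 20.0
time_s: 4.8
tcp_pos: [0.4644, 0.1113, 0.07]
tool_rot: [[-0.988, -0.153, -0.0], [-0.153, 0.988, -0.0], [0.0, -0.0, -1.0]]
wrist_force: [-1.9, -1.9, 1.2]
gripper_width: 0.13
gripper_force: 20.0
t 4.8 at [0.4644 0.1113 0.07  ] yang 98.81 tilt [-0.0001 -0.0001] F [-1.9 -1.9  1.2] w 12.1 gf 19.992547631263733 q [ 0.18 -0.23  2.05 -0.    1.32 -1.54]
 shift [-0.06   0.513  0.001] rz -0.19
```

```bash
python3 -m creep '[{"gripper":0,"xyz":[-0.002,-0.087,0],"rotation":[0,0,-2.5]},{"gripper":0,"xyz":[-0.002,-0.087,0],"rotation":[0,0,-2.5]},{"gripper":0,"xyz":[-0.002,-0.087,0],"rotation":[0,0,-2.5]},{"gripper":0,"xyz":[-0.002,-0.087,0],"rotation":[0,0,-2.5]},{"gripper":0,"xyz":[-0.002,-0.087,0],"rotation":[0,0,-2.5]},{"gripper":0,"xyz":[-0.002,-0.087,0],"rotation":[0,0,-2.5]},{"gripper":0,"xyz":[-0.002,-0.087,0],"rotation":[0,0,-2.5]},{"gripper":0,"xyz":[-0.002,-0.087,0],"rotation":[0,0,-2.5]},{"gripper":0,"xyz":[-0.002,-0.087,0],"rotation":[0,0,-2.5]},{"gripper":0,"xyz":[-0.002,-0.087,0],"rotation":[0,0,-2.5]},{"gripper":0,"xyz":[-0.002,-0.087,0],"rotation":[0,0,-2.5]},{"gripper":0,"xyz":[-0.002,-0.087,0],"rotation":[0,0,-2.5]},{"gripper":0,"xyz":[0,0,0],"rotation":[0,0,0]},{"gripper":0,"xyz":[0,0,0],"rotation":[0,0,0]}]'
python3 -c "
from h import *
go([.4829,.0711,.07],129)"
```

```text
time_s: 6.2
tcp_pos: [0.4812, 0.0736, 0.07]
tool_rot: [[-0.779, -0.626, 0.0], [-0.626, 0.779, -0.0], [0.0, -0.0, -1.0]]
wrist_force: [-2.6, -2.9, 1.4]
gripper_width: 0.127
gripper_force: 20.0
t 6.2 at [0.4812 0.0736 0.07  ] yang 128.79 tilt [ 0.     -0.0004] F [-2.6 -2.9  1.4] w 11.8 gf 19.992828369140625 q [ 0.1  -0.21  2.03 -0.    1.32 -2.15]
 shift [ 0.006 -0.076  0.001] rz -0.21
```

```bash
python3 -m creep '[{"gripper":40,"xyz":[0,0,0],"rotation":[0,0,0]},{"gripper":40,"xyz":[0,0,0],"rotation":[0,0,0]},{"gripper":40,"xyz":[0,0,0],"rotation":[0,0,0]},{"gripper":40,"xyz":[0,0,0],"rotation":[0,0,0]},{"gripper":40,"xyz":[0,0,-0.5],"rotation":[0,0,0]},{"gripper":40,"xyz":[0,0,-0.8],"rotation":[0,0,0]},{"gripper":40,"xyz":[0,0,-0.9],"rotation":[0,0,0]},{"gripper":40,"xyz":[0,0,-0.9],"rotation":[0,0,0]},{"gripper":40,"xyz":[0,0,-0.9],"rotation":[0,0,0]},{"gripper":40,"xyz":[0,0,0],"rotation":[0,0,7]},{"gripper":40,"xyz":[0,0,0],"rotation":[0,0,7]},{"gripper":40,"xyz":[0,0,0],"rotation":[0,0,7]},{"gripper":40,"xyz":[0,0,0],"rotation":[0,0,7]},{"gripper":40,"xyz":[0,0,0],"rotation":[0,0,7]},{"gripper":40,"xyz":[0,0,0],"rotation":[0,0,6.5]},{"gripper":40,"xyz":[0,0,0],"rotation":[0,0,0]},{"gripper":40,"xyz":[0,0,0],"rotation":[0,0,0]}]'
python3 -c "
from h import *
go([.5346,-.2093,.14],87.2)"
```

```text
time_s: 7.9
tcp_pos: [0.4812, 0.0736, 0.23]
tool_rot: [[-0.999, 0.042, 0.0], [0.042, 0.999, 0.0], [-0.0, 0.0, -1.0]]
wrist_force: [1.3, -0.1, -0.2]
gripper_width: 0.43
gripper_force: 0.0
t 7.9 at [0.4812 0.0736 0.23  ] yang 87.59 tilt [0. 0.] F [ 1.3 -0.1 -0.2] w 40.0 gf 0.0 q [ 0.1  -0.3   1.84  0.    1.6  -1.43]
 shift [-1.631 -7.011  2.251] rz 0.39
```

```bash
python3 -m creep '[{"gripper":40,"xyz":[-0.2,-0.88,0],"rotation":[0,0,0.4]},{"gripper":40,"xyz":[-0.2,-0.88,0],"rotation":[0,0,0]},{"gripper":40,"xyz":[-0.2,-0.88,0],"rotation":[0,0,0]},{"gripper":40,"xyz":[-0.2,-0.88,0],"rotation":[0,0,0]},{"gripper":40,"xyz":[-0.2,-0.88,0],"rotation":[0,0,0]},{"gripper":40,"xyz":[-0.2,-0.88,0],"rotation":[0,0,0]},{"gripper":40,"xyz":[-0.2,-0.88,0],"rotation":[0,0,0]},{"gripper":40,"xyz":[-0.2,-0.88,0],"rotation":[0,0,0]},{"gripper":40,"xyz":[0,0,0.8],"rotation":[0,0,0]},{"gripper":40,"xyz":[0,0,0.8],"rotation":[0,0,0]},{"gripper":40,"xyz":[0,0,0.65],"rotation":[0,0,0]},{"gripper":40,"xyz":[0,0,0],"rotation":[0,0,0]},{"gripper":40,"xyz":[0,0,0],"rotation":[0,0,0]}]'
python3 - <<'E'
from h import *
go([.5346,-.2093,.04],87.23)
p,d=grab("scene","s2.png");q,d=grab("top","t2.png")
cv2.imwrite("pics/c4.png",np.hstack([cv2.resize(p[160:320,190:310],None,fx=3.5,fy=3.5),cv2.resize(q[205:285,205:265],None,fx=6,fy=7)]))
im=q;hsv=cv2.cvtColor(im,cv2.COLOR_BGR2HSV)
m=((hsv[...,1]>180)&((hsv[...,0]<6)|(hsv[...,0]>174))&(hsv[...,2]>100)).astype(np.uint8)
m[:225]=0;m[290:]=0;m[:,:225]=0;m[:,290:]=0
ys,xs=np.nonzero(m);w=cast("top",np.c_[xs,ys],.071)[:,:2]
f=cv2.fitLine((w*1000).astype(np.float32),2,0,.01,.01).ravel();c=w.mean(0);v=c-[.5432,.1236]
print(f,c,np.degrees(np.arctan2(f[1],f[0]))%180-174+180,np.degrees(np.arctan2(v[1],v[0]))%360-174,np.hypot(*v))
E
```

```text
time_s: 9.2
tcp_pos: [0.5307, -0.2109, 0.1408]
tool_rot: [[-0.999, 0.051, -0.0], [0.051, 0.999, 0.0], [0.0, 0.0, -1.0]]
wrist_force: [0.1, 0.5, 0.2]
gripper_width: 0.433
gripper_force: 0.0
t 9.2 at [ 0.5307 -0.2109  0.1408] yang 87.1 tilt [-0.0002  0.0001] F [0.1 0.5 0.2] w 40.3 gf 0.0 q [-0.42 -0.07  1.79 -0.    1.42 -1.94]
 shift [-0.095  0.045  2.519] rz -0.13
[  0.7830303   0.6219836 492.8591     82.23722  ] [0.4928591  0.08223722] 44.461136 45.40835249804283 0.06515432462448956
```

View pics/c4.png

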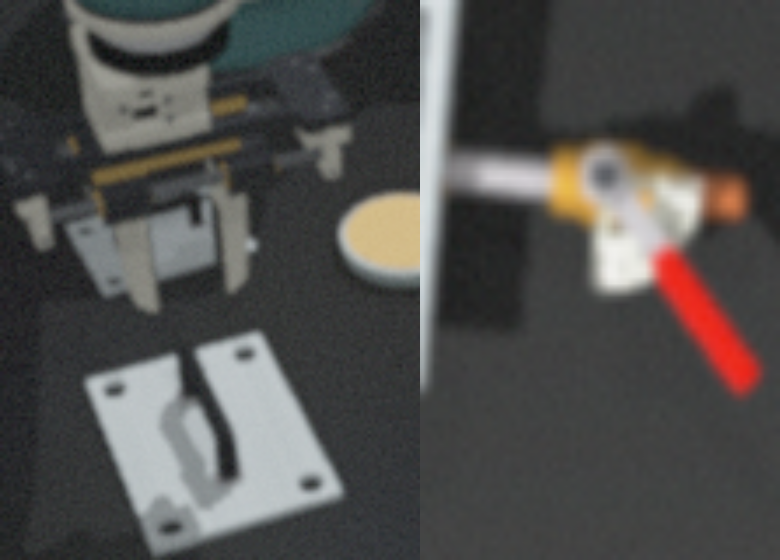

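The left half shows the fingers right above the large silver lid's handle. The right half shows the lever at about 45° on the middle mark. Next I descend and grip.

```bash
python3 -m creep '[{"gripper":40,"xyz":[-0.09,0.05,0.6],"rotation":[0,0,-0.1]},{"gripper":40,"xyz":[0,0,0.7],"rotation":[0,0,0]},{"gripper":40,"xyz":[0,0,0.6],"rotation":[0,0,0]},{"gripper":40,"xyz":[0,0,0.4],"rotation":[0,0,0]},{"gripper":40,"xyz":[0,0,0.2],"rotation":[0,0,0]},{"gripper":40,"xyz":[0,0,0],"rotation":[0,0,0]},{"gripper":40,"xyz":[0,0,0],"rotation":[0,0,0]},{"gripper":0,"xyz":[0,0,0],"rotation":[0,0,0]},{"gripper":0,"xyz":[0,0,0],"rotation":[0,0,0]},{"gripper":0,"xyz":[0,0,0],"rotation":[0,0,0]},{"gripper":0,"xyz":[0,0,0],"rotation":[0,0,0]},{"gripper":0,"xyz":[0,0,0],"rotation":[0,0,0]},{"gripper":0,"xyz":[0,0,0],"rotation":[0,0,0]},{"gripper":0,"xyz":[0,0,0],"rotation":[0,0,0]}]' 45
python3 -c "
from h import *
go([.5346,-.2093,.20],87.23)"
```

```text
time_s: 10.7
tcp_pos: [0.5344, -0.2091, 0.0403]
tool_rot: [[-0.999, 0.051, 0.0], [0.051, 0.999, -0.0], [-0.0, -0.0, -1.0]]
wrist_force: [-1.4, 0.4, 5.0]
gripper_width: 0.124
gripper_force: 45.0
t 10.7 at [ 0.5344 -0.2091  0.0403] yang 87.1 tilt [ 0.0002 -0.0001] F [-1.4  0.4  5. ] w 11.6 gf 45.00074923038483 q [-0.42  0.02  1.87 -0.    1.25 -1.94]
 shift [-0.006 -0.004 -3.992] rz -0.13
```

```bash
python3 -m creep '[{"gripper":0,"xyz":[0,0,-0.2],"rotation":[0,0,0]},{"gripper":0,"xyz":[0,0,-0.4],"rotation":[0,0,0]},{"gripper":0,"xyz":[0,0,-0.6],"rotation":[0,0,0]},{"gripper":0,"xyz":[0,0,-0.7],"rotation":[0,0,0]},{"gripper":0,"xyz":[0,0,-0.7],"rotation":[0,0,0]},{"gripper":0,"xyz":[0,0,-0.6],"rotation":[0,0,0]},{"gripper":0,"xyz":[0,0,-0.5],"rotation":[0,0,0]},{"gripper":0,"xyz":[0,0,-0.3],"rotation":[0,0,0]},{"gripper":0,"xyz":[0,0,0],"rotation":[0,0,0]},{"gripper":0,"xyz":[0,0,0],"rotation":[0,0,0]}]'
python3 -c "
from h import *
go([.5568,.2529,.20],84.0)"
```

```text
time_s: 11.7
tcp_pos: [0.5341, -0.209, 0.1995]
tool_rot: [[-0.999, 0.051, -0.001], [0.051, 0.999, 0.0], [0.001, 0.0, -1.0]]
wrist_force: [0.8, 0.7, -4.2]
gripper_width: 0.125
gripper_force: 45.0
t 11.7 at [ 0.5341 -0.209   0.1995] yang 87.1 tilt [-0.0005  0.0002] F [ 0.8  0.7 -4.2] w 11.6 gf 44.99757528305054 q [-0.42 -0.09  1.71  0.    1.52 -1.94]
 shift [ 1.8000e-02  1.1561e+01 -1.1000e-02] rz 3.1
```

```bash
python3 -m creep '[{"gripper":0,"xyz":[0,0.3,0],"rotation":[0,0,0]},{"gripper":0,"xyz":[0,0.5,0],"rotation":[0,0,0]},{"gripper":0,"xyz":[0,0.7,0],"rotation":[0,0,0]},{"gripper":0,"xyz":[0,0.75,0],"rotation":[0,0,0]},{"gripper":0,"xyz":[0,0.75,0],"rotation":[0,0,0]},{"gripper":0,"xyz":[0,0.75,0],"rotation":[0,0,0]},{"gripper":0,"xyz":[0,0.75,0],"rotation":[0,0,0]},{"gripper":0,"xyz":[0,0.75,0],"rotation":[0,0,0]},{"gripper":0,"xyz":[0,0.75,0],"rotation":[0,0,0]},{"gripper":0,"xyz":[0,0.75,0],"rotation":[0,0,0]},{"gripper":0,"xyz":[0,0.75,0],"rotation":[0,0,0]},{"gripper":0,"xyz":[0,0.75,0],"rotation":[0,0,0]},{"gripper":0,"xyz":[0,0.75,0],"rotation":[0,0,0]},{"gripper":0,"xyz":[0,0.75,0],"rotation":[0,0,0]},{"gripper":0,"xyz":[0,0.75,0],"rotation":[0,0,0]},{"gripper":0,"xyz":[0,0.55,0],"rotation":[0,0,0]},{"gripper":0,"xyz":[0,0.36,0],"rotation":[0,0,1]},{"gripper":0,"xyz":[0,0.15,0],"rotation":[0,0,1]},{"gripper":0,"xyz":[0,0,0],"rotation":[0,0,1.1]},{"gripper":0,"xyz":[0,0,0],"rotation":[0,0,0]}]'
python3 - <<'E'
from h import *
go([.5568,.2529,.20],84.0)
p,d=grab("scene","s3.png");q,d=grab("top","t3.png")
cv2.imwrite("pics/c5.png",np.hstack([cv2.resize(p[80:280,360:490],None,fx=3,fy=3),cv2.resize(q[160:290,120:250],None,fx=3,fy=4.615)]))
E
```

```text
time_s: 13.7
tcp_pos: [0.5576, 0.2523, 0.1996]
tool_rot: [[-0.994, 0.105, -0.001], [0.105, 0.994, -0.0], [0.001, -0.0, -1.0]]
wrist_force: [-0.3, -0.2, -4.3]
gripper_width: 0.125
gripper_force: 45.0
t 13.7 at [0.5576 0.2523 0.1996] yang 83.95 tilt [-0.0006 -0.0004] F [-0.3 -0.2 -4.3] w 11.7 gf 44.9979704618454 q [ 0.38 -0.01  1.63 -0.    1.52 -1.08]
 shift [ 0.021  0.012 -0.01 ] rz -0.05
```

View pics/c5.png

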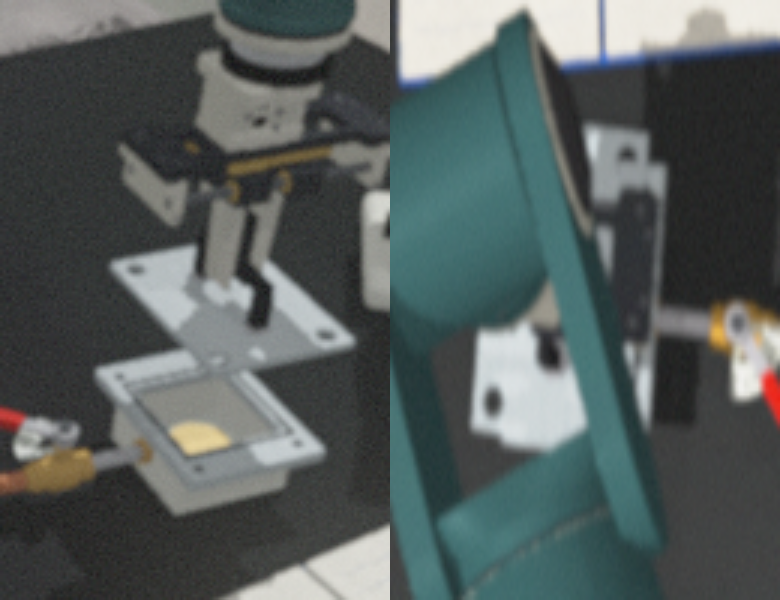

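Left: the lid hangs level in the gripper above the chamber, with nothing in contact. Right: top view is mostly hidden by the arm, with two lid holes visible. I'll lower it and then check the hole alignment.

```bash
python3 -m creep '[{"gripper":0,"xyz":[0.02,0.01,0.2],"rotation":[0,0,0]},{"gripper":0,"xyz":[0,0,0.4],"rotation":[0,0,0]},{"gripper":0,"xyz":[0,0,0.5],"rotation":[0,0,0]},{"gripper":0,"xyz":[0,0,0.4],"rotation":[0,0,0]},{"gripper":0,"xyz":[0,0,0.3],"rotation":[0,0,0]},{"gripper":0,"xyz":[0,0,0.2],"rotation":[0,0,0]},{"gripper":0,"xyz":[0,0,0.1],"rotation":[0,0,0]},{"gripper":0,"xyz":[0,0,0],"rotation":[0,0,0]},{"gripper":0,"xyz":[0,0,0],"rotation":[0,0,0]}]'
python3 - <<'E'
from h import *
go([.5568,.2529,.1153],84.0)
p,d=grab("scene","s4.png");q,d=grab("top","t4.png")
T=robot.sense();R=np.array(T["tool_rot"]);P=np.array(T["tcp_pos"])
W=P+np.c_[L*[-1,1],np.full(4,.034)]@R.T   # lid top face hole centres, if grip is central
for n in("scene","top"): print(n,"pred px",proj(n,W).round(1).tolist())
cv2.imwrite("pics/c6.png",np.hstack([cv2.resize(p[130:250,360:490],None,fx=4,fy=4.8,interpolation=cv2.INTER_CUBIC),cv2.resize(q[180:275,150:220],None,fx=4,fy=6.063,interpolation=cv2.INTER_CUBIC)]))
E
```

```text
time_s: 14.7
tcp_pos: [0.5573, 0.2533, 0.1167]
tool_rot: [[-0.995, 0.105, 0.001], [0.105, 0.995, 0.0], [-0.001, 0.0, -1.0]]
wrist_force: [0.3, -0.1, -4.2]
gripper_width: 0.119
gripper_force: 45.0
t 14.7 at [0.5573 0.2533 0.1167] yang 84.0 tilt [0.0008 0.0003] F [ 0.3 -0.1 -4.2] w 11.1 gf 44.99766647815704 q [ 0.38  0.04  1.72 -0.    1.38 -1.08]
 shift [ 0.012 -0.012  0.034] rz 0.0
scene pred px [[460.5, 220.6], [427.0, 228.6], [431.8, 191.5], [400.3, 198.3]]
top pred px [[166.9, 196.5], [203.0, 199.8], [161.0, 249.2], [197.3, 252.7]]
```

View pics/c6.png

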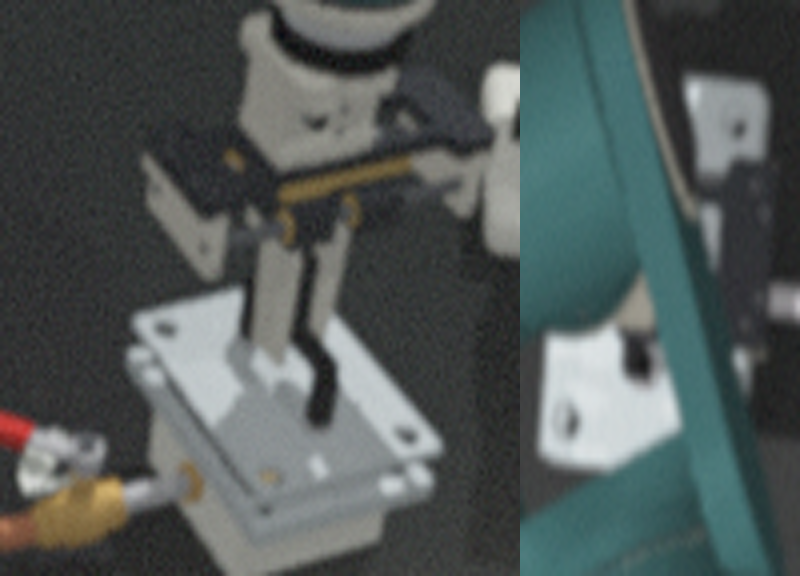

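```bash
python3 -m creep '[{"gripper":0,"xyz":[0.02,0,0.03],"rotation":[0,0,0]},{"gripper":0,"xyz":[0,0,0],"rotation":[0,0,0]},{"gripper":0,"xyz":[0,0,0],"rotation":[0,0,0]},{"gripper":0,"xyz":[0,0,0],"rotation":[0,0,0]},{"gripper":0,"xyz":[0,0,0],"rotation":[0,0,0]}]'
python3 - <<'E'
from h import *
go([.5565,.2532,.1153],84.0)
p,_=grab("scene","s5.png")
s=robot.sense();R=np.array(s["tool_rot"]);P=np.array(s["tcp_pos"])
W=P+np.c_[L*[-1,1],np.full(4,.034)]@R.T
a=proj("scene",W);b=dark(p,a,4);print((b-a).round(1).tolist())
q=cv2.imread("pics/s3.png");c,s_=np.cos(np.radians(-6)),np.sin(np.radians(-6))
F=np.c_[L@np.array([[c,-s_],[s_,c]]).T+[.5568,.2529],np.full(4,.06)]
a=proj("scene",F)
for nm,im in(("s0",cv2.imread("pics/scene0.png")),("s3",q)): print(nm,a.round(1).tolist(),(dark(im,a,3)-a).round(1).tolist())
E
```

```text
time_s: 15.3
tcp_pos: [0.5563, 0.2533, 0.1149]
tool_rot: [[-0.995, 0.104, 0.0], [0.104, 0.995, -0.0], [-0.0, -0.0, -1.0]]
wrist_force: [0.5, -0.3, -5.2]
gripper_width: 0.122
gripper_force: 45.0
t 15.3 at [0.5563 0.2533 0.1149] yang 84.0 tilt [ 0.0001 -0.    ] F [ 0.5 -0.3 -5.2] w 11.4 gf 44.9977308511734 q [ 0.39  0.04  1.73 -0.    1.38 -1.08]
 shift [-0.006 -0.002 -0.01 ] rz 0.0
[[0.5, 0.5], [2.2, 0.8], [2.9, 0.8], [-0.1, -0.1]]
s0 [[458.3, 228.1], [425.1, 236.2], [430.1, 198.7], [399.0, 205.6]] [[0.1, -1.1], [0.2, -0.6], [0.2, 1.3], [0.5, -1.1]]
s3 [[458.3, 228.1], [425.1, 236.2], [430.1, 198.7], [399.0, 205.6]] [[0.1, -1.1], [0.3, -0.8], [-2.6, 2.0], [1.0, 1.1]]
```

```bash
python3 -c "
from cell import order
print(order.close_job())"
```

```text
the job is handed in; nothing more can be done
None
```

I handed the job in at about 15 s, with the vent valve at about 45° and the lid held level in the gripper about 15 mm above the flange; by camera estimate the four holes line up to within about 2 mm, and the dish, dropper bottle and tray were not touched.

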